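Fetch the setting ring from behind the standing accessories

ROBOT

A 6-joint arm with a two-finger parallel gripper is mounted at the origin on the work surface. World frame = base frame: x ahead of the robot, y to its left, z up, the work surface at z = 0. Lengths are in mm, angles in rad, forces in N, time in s.
With the tool pointing down it reaches from about 350 to 925 mm from the base axis. Payload 6.4 kg.
Tool frame: the origin (TCP) lies at the very end of the fingers, on their centre line; the grasp point (between the pads) lies behind it (grasp_offset is the z of the grasp point in the tool frame, in mm); z points along the fingers, y is the line along which they close (so a half turn about z gives the same grasp; the last joint's range is limited). The gripper opens to 85 mm and grips with 20 to 120 N. Pads are 22 mm wide; open, the fingers measure 114 mm over their backs; the gripper's body (76 mm by 85 mm) begins 54 mm behind the grasp point. The pads swing forward as they close: fully open they stand 13 mm farther back than shut.
Start: joints at [1.083, 0.245, 1.558, -0, 1.339, -0.174], TCP at [200.636, 618.271, 231.29] pointing down, gripper open.
Joint ranges: [-3.13, 3.13], [-1.02, 2.26], [0.13, 2.54], [-0.95, 4.09], [0.21, 2.88], [-2.74, 2.74]. Speed limits (rad/s): [2.57, 2.57, 3.14, 3.14, 3.14, 3.14].

INTERFACE

Orientations are given as a unit quaternion [w, x, y, z].
In Python, from workcell import * gives the robot as it stands. The module is installed in compiled form; this text tells all that it offers.
- The arm moves only by the tool arm_command, never from a script. Its argument "increments" is text: rows parted by semicolons, each of 7 numbers parted by spaces: the shift along the world's x, y, z scaled (see below), then the turn, a rotation vector about the world's x, y, z scaled (see below), then the closure, from 0 (fully open) to 1 (shut). In form: tx ty tz rx ry rz claw; .... A call has 1 to 12 rows; each row shifts and turns the commanded pose from where the row before left it; what a row does not reach is not made up. The controller multiplies each number of a shift by 0.02 m and each number of a turn by 6 degrees. A row lasts 1/12 s, in which the tool goes at most 41.7 mm and 7.16 degrees, less where a joint would pass 70% of its speed; a pose out of reach is approached as far as the arm can. A call with a number of a shift or a turn outside -1 to 1 is refused whole. A call with a gripper value outside its range is refused whole. The fingers move at their own pace and stop on an object; "squeeze" is the grip in N (left out, the last holds). Time passes only in rows, so rows that do not move let the fingers close. It gives the time, the measured TCP pose, the force, the opening and the grip force at its end, in the units of the state.
- get_state(): the state, without advancing time (a new reading comes with each control period).
- snapshot(name): name is "scene" or "top" or "wrist"; returns a dict with "img" (420x560x3 uint8, blue, green, red), "depth" (420x560 float32, mm along the optical axis (not along the pixel's ray), 0 where there is no reading), "K" (3x3 intrinsics, pixels), "R" (3x3) and "t" (3): a world point X has camera coordinates R X + t; the wrist camera has in their place "tool_from_camera" (4x4, takes a point from camera to tool coordinates, whose origin is the TCP and whose axes are the flange's). Camera axes: x right, y down, z forward; pixel columns grow to the right and rows downward; lengths in mm; the calibration is good to about 2 mm. The wrist camera is an equidistant fisheye: a pixel r from the principal point sees the ray r / f radians off the axis. A picture is of the moment at which its call begins: read the wrist's pose just before it.
- hand_in(): hands the job in; it is judged then, once.
The state is a dict: "time": time; "qpos": joint angles; "qvel": joint speeds; "effort": joint torques, N m; "eef_pos": TCP position; "eef_rot": TCP orientation; "wrist_force": force on the tool from outside, world axes, zero at the start; "ft_torque": the same for the moment, N m; "gripper_width": finger opening in mm; "gripper_force": force on a finger pad.
Only numpy, scipy, OpenCV 4.12 (cv2) and the standard library are available. Lean on these libraries where they do the work, as an engineer would, in place of code of your own. Each camera call takes 0.05 s, during which the arm holds its last target. There are 200 camera calls.

TASK

The next check on the measuring machine needs the bright steel setting ring, which lies at the back of the accessories tray, hemmed in by the reference sphere, the blue support column and the orange-topped jack. First clear all three onto the green mat, standing upright; then lay the ring flat and centred on the three-point rest; and when it is there, stand each of the three back down in its own pocket of the tray: sphere in the white one, column in the blue, jack in the orange. Tip nothing over and leave the wash bottle standing where it is.

Things in the scene. Friction and masses are not known exactly. Their poses are not given: they have to be found in the camera images.
- sphere_stand: Reference sphere: black stand with an ivory-white ball of 24 mm on top, 153 mm tall in all, about 0.4 kg. Stands upright on a round foot 50 mm across and 12 mm thick. Origin: centre of the underside of the foot, z up; round, yaw means nothing. Grip it by the black cylindrical collar 26 mm across, 78 to 120 mm above the origin (the stem below is 22 mm, with a 36 mm bulge at 26 to 42 mm).
- column: Blue anodised support column, 121 mm tall, about 0.35 kg. Stands upright on a round foot 50 mm across and 12 mm thick. Origin: centre of the underside of the foot, z up; round, yaw means nothing. Blue shaft 26 mm across from the foot up to 118 mm and a small steel button on top. Grip it by the upper shaft.
- jack: Screw jack: steel shaft 26 mm across from the foot up to 94 mm, an orange knurled knob 39 mm across from 94 to 114 mm, a small steel tip to 122 mm; about 0.4 kg. Stands upright on a round foot 50 mm across and 12 mm thick. Origin: centre of the underside of the foot, z up; round, yaw means nothing. Grip it by the knob.
- ring: Bright steel setting ring, 52 mm outside, 25 mm bore, 24 mm high, about 0.3 kg, lying flat. Starts at the back of the tray (190 x 230 mm, walls 20 mm high) on black foam whose top is 16 mm above the granite; the three standing accessories are on three sides of it, their axes 64 to 74 mm from it. Origin: centre of its underside, z up. (The wide, thin dark ring elsewhere is not it.)
- pocket_white: White square insert, 72 x 72 mm, fixed in the aluminium accessories tray, with a round recess 65 mm across and 6 mm deep: the place of the reference sphere. Origin: centre of its underside, 3 mm above the granite; recess floor 7 mm above the origin, rim 13 mm. Its x and y run along the tray's sides.
- pocket_blue: Blue square insert, 72 x 72 mm, fixed in the aluminium accessories tray, with a round recess 65 mm across and 6 mm deep: the place of the blue column. Origin: centre of its underside, 3 mm above the granite; recess floor 7 mm above the origin, rim 13 mm. Its x and y run along the tray's sides.
- pocket_orange: Orange square insert, 72 x 72 mm, fixed in the aluminium accessories tray, with a round recess 65 mm across and 6 mm deep: the place of the orange-topped jack. Origin: centre of its underside, 3 mm above the granite; recess floor 7 mm above the origin, rim 13 mm. Its x and y run along the tray's sides.
- mat: Green parking mat, 240 mm (its x) by 130 mm (its y), 3 mm thick, fixed flat on the granite to one side of the tray. Origin: centre of its underside. Empty at the start; room for the three accessories in a row along x, 75 mm apart.
- rest: Three-point rest, a low round pedestal fixed to the granite on the other side of the tray from the mat: foot 100 mm across, dark top plate 80 mm across at 40 mm height, with three white radial bars on it whose tops are 44 mm above the granite and reach from 9 to 35 mm from the centre; the ring lies on them. Origin: centre of its underside.
- wash_bottle: White plastic wash bottle, 58 mm across, 145 mm tall to its cap with a thin bent spout to 180 mm; stands loose on the granite between the robot and the tray, to the left or right. To be left alone. Origin: centre of its underside. Nothing else standing within the arm's way is over 165 mm high.

How it is judged (in metres and radians):
On the way, in this order (a step that is already met when the one before it is completed fails the run):
1. the reference sphere, the column and the jack all stand upright and released on the green mat, the ring still on its bed (x of sphere_stand in the frame of mat between -0.105 and 0.105 m and y of sphere_stand in the frame of mat between -0.05 and 0.05 m and z of sphere_stand in the frame of mat between 0 and 0.007 m and angle between each of sphere_stand, column, jack's own z axis and vertical below 0.1 rad and contact force between the fingers and sphere_stand below 0.3 N and x of column in the frame of mat between -0.105 and 0.105 m and y of column in the frame of mat between -0.05 and 0.05 m and z of column in the frame of mat between 0 and 0.007 m and contact force between the fingers and column below 0.3 N and x of jack in the frame of mat between -0.105 and 0.105 m and y of jack in the frame of mat between -0.05 and 0.05 m and z of jack in the frame of mat between 0 and 0.007 m and contact force between the fingers and jack below 0.3 N and distance of ring from where it was at the start of the episode below 0.025 m), for 0.2 s.
2. the ring lies flat, centred and released on the three-point rest, the three accessories still on the mat (horizontal distance between ring and rest below 0.01 m and z of ring in the frame of rest between 0.041 and 0.048 m and angle between ring's own z axis and vertical below 0.08 rad and contact force between the fingers and ring below 0.3 N and x of sphere_stand in the frame of mat between -0.105 and 0.105 m and y of sphere_stand in the frame of mat between -0.05 and 0.05 m and z of sphere_stand in the frame of mat between 0 and 0.007 m and angle between each of sphere_stand, column, jack's own z axis and vertical below 0.1 rad and contact force between the fingers and sphere_stand below 0.3 N and x of column in the frame of mat between -0.105 and 0.105 m and y of column in the frame of mat between -0.05 and 0.05 m and z of column in the frame of mat between 0 and 0.007 m and contact force between the fingers and column below 0.3 N and x of jack in the frame of mat between -0.105 and 0.105 m and y of jack in the frame of mat between -0.05 and 0.05 m and z of jack in the frame of mat between 0 and 0.007 m and contact force between the fingers and jack below 0.3 N), for 0.2 s.
At the end, for the whole second after the job is handed in: The ring lies flat on the three-point rest within 10 mm of its centre; the reference sphere stands upright in the white pocket, the column in the blue and the jack in the orange, each down on the recess floor (within 12 mm of the centre); all are released and at rest (horizontal distance between sphere_stand and pocket_white below 0.012 m and z of sphere_stand in the frame of pocket_white between 0.004 and 0.01 m and angle between each of sphere_stand, column, jack's own z axis and vertical below 0.1 rad and horizontal distance between column and pocket_blue below 0.012 m and z of column in the frame of pocket_blue between 0.004 and 0.01 m and horizontal distance between jack and pocket_orange below 0.012 m and z of jack in the frame of pocket_orange between 0.004 and 0.01 m and horizontal distance between ring and rest below 0.01 m and z of ring in the frame of rest between 0.041 and 0.048 m and angle between ring's own z axis and vertical below 0.08 rad and linear speed of each of sphere_stand, column, jack, ring below 0.02 m/s and angular speed of each of sphere_stand, column, jack, ring below 0.3 rad/s and contact force between the fingers and sphere_stand below 0.3 N and contact force between the fingers and column below 0.3 N and contact force between the fingers and jack below 0.3 N and contact force between the fingers and ring below 0.3 N); the robot touches nothing.
It fails at once if an accessory or the ring is tipped over (more than about 35 degrees) (angle between any of sphere_stand, column, jack, ring's own z axis and vertical above 0.6 rad).
It fails at once if the wash bottle is tipped (over about 25 degrees) or pushed more than 30 mm (angle between wash_bottle's own z axis and vertical above 0.45 rad or distance of wash_bottle from where it was at the start of the episode above 0.03 m).
It also fails if it takes over 141 s, if anything falls off the work surface, if the arm or the gripper's body presses on something with over 40 N, if the wrist force passes 120 N, or if a joint passes its speed limit or range.

## Working session

There is one attempt and no reset: what is moved stays moved. The work goes in short steps, Python scripts to look and compute and a tool call to move; the robot and the scene stay as the last step left them, time stands still between calls to the robot, and variables do not carry over. Pictures are saved under pics/ and viewed, at most 14 in all, crops included, and the job is handed in when it is done.

Besides the shell and the picture viewer there is one more tool, called after "Request:" as name(argument=value, ...) on one line, values as JSON. arm_command: Moves the arm, as the interface text tells. Its arguments: {"type":"object","properties":{"increments":{"type":"string"},"squeeze":{"type":"number"}},"required":["increments"]}

```bash
mkdir -p pics
cat > h.py <<'E'
from workcell import *
import numpy as np, cv2
def snap(n):
    s=snapshot(n); return s
def world(s):
    d=s["depth"].astype(float); K=np.array(s["K"]);R=np.array(s["R"]);t=np.array(s["t"]).ravel()
    v,u=np.mgrid[:d.shape[0],:d.shape[1]]
    P=np.stack([(u-K[0,2])/K[0,0]*d,(v-K[1,2])/K[1,1]*d,d],-1)
    W=(P-t)@R; W[d==0]=np.nan; return W
def ray(s,u,v,z):
    K=np.array(s["K"]);R=np.array(s["R"]);t=np.array(s["t"]).ravel()
    c=-R.T@t; r=R.T@np.array([(u-K[0,2])/K[0,0],(v-K[1,2])/K[1,1],1]); return c+r*(z-c[2])/r[2]
E
python3 - <<'E'
from h import *
print(get_state())
for n in("top","scene"):
    s=snap(n); cv2.imwrite(f"pics/{n}0.png",s["img"]); np.savez(f"{n}0.npz",**s)
    print(n,s["K"],s["R"],s["t"])
E
```

```text
{'time': 0.0, 'qpos': array([ 1.08289876e+00,  2.45799864e-01,  1.55898464e+00, -1.56077646e-05,
        1.33872614e+00, -1.74090259e-01]), 'qvel': array([ 0.00133995, -0.00113278,  0.00087654,  0.00014348, -0.00103332,
       -0.00054741]), 'effort': array([-9.43829473e-04, -4.29519367e+01, -3.26129293e+01, -2.36065089e-04,
        5.47985168e-03,  8.83444102e-06]), 'eef_pos': array([200.37333218, 617.7658674 , 230.20521145]), 'eef_rot': array([-3.04476316e-04,  1.56258799e-01,  9.87715682e-01, -9.09407870e-04]), 'wrist_force': array([ 0.86636984, -0.18829279,  0.04966196]), 'ft_torque': array([-0.02907427,  0.01212123, -0.03829024]), 'gripper_force': 0.0, 'gripper_width': 85.5198891735489}
top [[541.35774008   0.         272.52539319]
 [  0.         541.35774008 203.61356754]
 [  0.           0.           1.        ]] [[ 0.02728258 -0.99957169  0.01058805]
 [-0.98954347 -0.02850655 -0.14138987]
 [ 0.14163114 -0.00661985 -0.98989737]] [ -21.34206236  490.1002108  1179.62990576]
scene [[481.68634083   0.         281.48594416]
 [  0.         481.68634083 199.2655613 ]
 [  0.           0.           1.        ]] [[ 0.35637133  0.93405083 -0.02342058]
 [ 0.51509859 -0.2173168  -0.82912415]
 [-0.77953378  0.28341217 -0.55857374]] [-187.91391473 -236.8537792  1549.49050041]
```

View pics/top0.png

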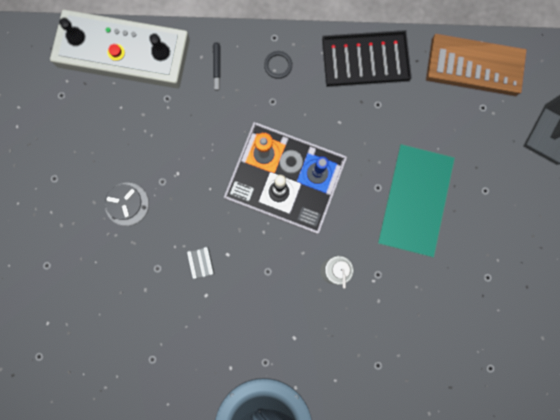

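View pics/scene0.png

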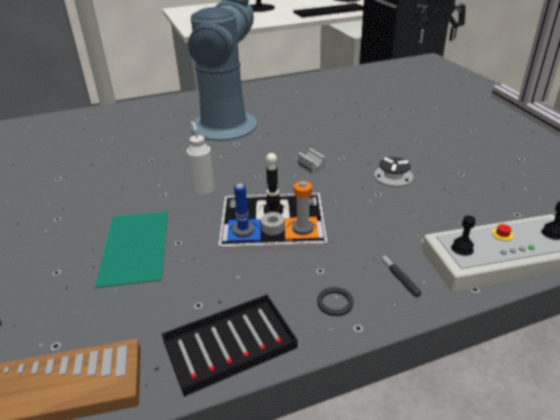

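Top view: jack (264,145), ring (291,161), column (320,165), sphere (281,181), mat (417,200), rest (126,203), wash bottle (340,270). The scene view agrees. Now I'll measure with colour masks and depth.

```bash
cat > m.py <<'E'
from h import *
L=lambda n:dict(np.load(n+"0.npz"))
T=L("top");S=L("scene");WT=world(T);WS=world(S)
def hsv(s):return cv2.cvtColor(s["img"],cv2.COLOR_BGR2HSV)
def rep(name,m,W):
    P=W[m]; 
    if len(P)<5: print(name,"few");return
    (c,r,a)=cv2.minAreaRect(P[:,:2].astype(np.float32))
    print(name,len(P),"rect",np.round(c,1),np.round(r,1),round(a,1),"z",np.round(np.percentile(P[:,2],[5,50,95]),1))
for nm,s,W in(("top",T,WT),("scene",S,WS)):
    h=hsv(s);H,Sa,V=h[...,0],h[...,1],h[...,2];z=W[...,2];x=W[...,0];y=W[...,1]
    box=(x>350)&(x<800)&(abs(y)<420)
    print(nm)
    rep("mat",box&(H>60)&(H<90)&(Sa>100)&(z<15),W)
    tr=box&(x>480)&(y>-160)&(y<160)
    rep("orange low",tr&(H>5)&(H<22)&(Sa>150)&(z<30),W)
    rep("orange knob",tr&(H>3)&(H<22)&(Sa>150)&(z>85),W)
    rep("blue low",tr&(H>95)&(H<125)&(Sa>150)&(z<30)&(z>5),W)
    rep("blue shaft",tr&(H>95)&(H<125)&(Sa>120)&(z>40),W)
    rep("blue top",tr&(z>113)&(z<124)&(abs(y+20)<45),W)
    rep("white low",tr&(Sa<40)&(V>190)&(z<25)&(z>8),W)
    rep("ball",tr&(z>135)&(z<160),W)
    rep("ball+jack etc tall>100",tr&(z>100),W)
    rep("tray>15",tr&(z>10)&(z<45),W)
    rep("rest",box&(y>150)&(z>36)&(z<50),W)
    rep("bottle",(x>300)&(x<520)&(abs(y)<200)&(z>60),W)
    rep("ring?",tr&(z>34)&(z<46)&(Sa<60)&(V>90),W)
def pt(u,v): return np.round(WT[v,u],1)
for n,u,v in(("jack",264,142),("ring",291,161),("col",321,160),("ball",281,180),("rest",126,203),("bot",340,268),("mat",417,200)): print(n,pt(u,v))
for n,W,c,sz in(("top",T,(285,175),70),("scene",S,(272,215),70)):
    i=W["img"][c[1]-sz:c[1]+sz,c[0]-sz:c[0]+sz];cv2.imwrite(f"pics/crop_{n}.png",cv2.resize(i,(560,560),interpolation=cv2.INTER_CUBIC))
c=np.hstack([cv2.resize(cv2.imread(f"pics/crop_{n}.png"),(400,400)) for n in("top","scene")]);cv2.imwrite("pics/crop.png",c)
E
python3 m.py
```

```text
top
mat 5655 rect [ 514.9 -340.4] [131.5 240.9] 77.6 z [-0.8  3.3  7.3]
orange low 448 rect [614.2  10.3] [70.9 83.5] 70.6 z [ 6.7 13.8 18.9]
orange knob 206 rect [610.1  16. ] [37.1 37.3] 67.9 z [113.2 123.5 127.6]
blue low 511 rect [ 570.9 -106.7] [70.5 78. ] 70.4 z [ 7.8 14.4 19.2]
blue shaft 121 rect [ 567.1 -107.2] [24.6 23.2] 0.2 z [ 77.6 125.2 129.9]
blue top 103 rect [5.682e+02 2.000e-01] [126.4  32. ] 17.3 z [115.1 121.8 123.8]
white low 927 rect [556.5 -35.1] [228.6 189.1] 70.7 z [ 9.7 16.4 21.9]
ball 67 rect [562.4  -7.5] [108.   22.2] 17.8 z [140.  156.7 159.7]
ball+jack etc tall>100 578 rect [589.7 -40.6] [126.8 124.2] 27.7 z [110.1 126.7 161.2]
tray>15 5931 rect [640.2  -9.5] [320.6 300.9] 0.2 z [11.6 16.7 36.9]
rest 1864 rect [575.2 290.8] [475.  202.4] 6.8 z [37.2 42.1 48.2]
bottle 823 rect [418.1 -83.5] [251.5  56.3] 41.1 z [ 74.3 124.  173.3]
ring? 312 rect [600.5 -26.2] [97.3 50.6] 57.3 z [35.7 39.9 43.8]
scene
mat 4171 rect [ 513.2 -338.2] [130.3 248.5] 77.5 z [0.9 2.9 4.9]
orange low 412 rect [598.7   0.8] [109.1  99.1] 63.9 z [ 8.9 15.1 17.8]
orange knob 197 rec
[... 247 characters left out ...]
9.2 z [113.8 119.9 123.6]
white low 149 rect [521.1 -20.7] [71.1 73.4] 71.5 z [ 9.1 15.7 17.7]
ball 85 rect [528.4 -21.2] [21.8 16.4] 67.7 z [136.7 153.  159. ]
ball+jack etc tall>100 744 rect [563.9 -31.2] [162.4  95.2] 68.1 z [103.2 123.1 156.9]
tray>15 4162 rect [640.   -9.9] [320.  299.8] 0.1 z [11.8 16.9 39.4]
rest 887 rect [574.8 291.8] [473.3 200.5] 6.6 z [37.9 42.8 48.2]
bottle 823 rect [418.2 -88.9] [238.   51.4] 42.8 z [ 65.6 108.6 146.4]
ring? 287 rect [580.3 -30.8] [120.5  83.9] 20.1 z [35.3 39.5 42.6]
jack [605.7  14.4 135.1]
ring [593.6 -47.6  16.3]
col [ 571.6 -105.7  131.6]
ball [520.9 -22.5 162.4]
rest [481.9 319.   39.2]
bot [ 348.3 -146.3  141.2]
mat [ 513.5 -342.1    0.9]
```

View pics/crop.png

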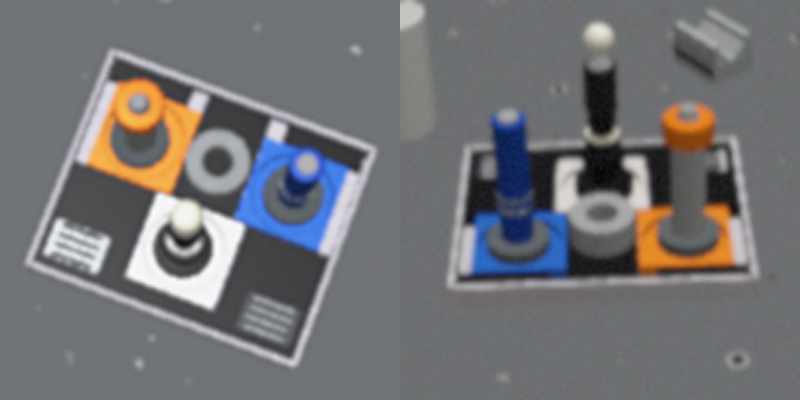

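Crop: jack at the left in orange, ring between jack and column, sphere in white in front; all three stand in their own pockets. Now exact centres from colour blobs and rays at the known heights, two views compared.

```bash
cat > m2.py <<'E'
from m import T,S,WT,WS,hsv
from h import *
import workcell; print([n for n in dir(workcell) if n[0]!='_'], getattr(workcell,'grasp_offset',None))
K=np.ones((3,3),np.uint8)
def big(m):
    n,l,st,c=cv2.connectedComponentsWithStats(m.astype(np.uint8)); i=1+np.argmax(st[1:,4]); return l==i
def cen(m):
    cs,_=cv2.findContours(m.astype(np.uint8),0,1);c=max(cs,key=cv2.contourArea);(u,v),r,a=cv2.minAreaRect(c);return u,v,cv2.contourArea(c)
for nm,s,W in(("top",T,WT),("scene",S,WS)):
    h=hsv(s);H,Sa,V=[h[...,i].astype(int) for i in range(3)];x,y,z=W[...,0],W[...,1],W[...,2]
    tr=(x>480)&(y>-160)&(y<80)&(x<680)
    def o(n,m,zz):
        u,v,a=cen(big(m)); print(nm,n,np.round([u,v,a],1),np.round(ray(s,u,v,zz),1))
    o("ball",tr&(z>141)&(z<175),151 if nm=="top" else 153)
    g=tr&(Sa<80)&(V>100)
    o("jack tip",g&(z>122)&(y>-20)&(y<50)&(x>580),132)
    o("knob",tr&(H<22)&(Sa>150)&(z>85),114 if nm=="scene" else 122)
    o("col button",g&(z>118)&(y<-70)&(x<620),131)
    o("ring",g&(z>30)&(z<48)&(x>550)&(y>-90)&(y<-10),40 if nm=="top" else 33)
    B=(z>41)&(V>190)&(Sa<50)&(y>200)&(y<350)&(x>420)&(x<560)
    mm=cv2.moments(B.astype(np.uint8),True);print(nm,"bars",mm["m00"],np.round(ray(s,mm["m10"]/mm["m00"],mm["m01"]/mm["m00"],44),1))
    R=(z>33)&(z<52)&(y>190)&(y<360)&(x>420)&(x<560); o("rest plate",R,40)
    M=(H>60)&(H<90)&(Sa>100)&(abs(z)<20); o("mat",M,3)
    bb=(x>300)&(x<520)&(y<-60)&(y>-220)&(z>40); P=W[bb&(z<150)]; print("bottle",np.round(np.nanpercentile(P,[3,97],axis=0),0))
    print("cam",-np.array(s["R"]).T@s["t"])
E
python3 m2.py | grep -v rect
```

```text
top
scene
jack [605.7  14.4 135.1]
ring [593.6 -47.6  16.3]
col [ 571.6 -105.7  131.6]
ball [520.9 -22.5 162.4]
rest [481.9 319.   39.2]
bot [ 348.3 -146.3  141.2]
mat [ 513.5 -342.1    0.9]
['MotionError', 'get_state', 'grasp_offset', 'hand_in', 'snapshot'] -18.700000000000003
top ball [280.  180.5  90. ] [521.9 -20.8 151. ]
top jack tip [263.3 140.8  28.5] [609.2  16.1 132. ]
top knob [263.  141.5 241. ] [610.1  16.8 122. ]
top col button [322. 162.  28.] [ 567.5 -107.9  131. ]
top ring [291. 161. 376.] [588.2 -46.6  40. ]
top bars 101.0 [484.6 321.8  44. ]
top rest plate [124.2 201.7 918. ] [484.6 322.9  40. ]
top mat [ 416.6  200.3 5560.5] [ 512.4 -340.6    3. ]
bottle [[ 320. -172.   59.]
 [ 370. -119.  147.]]
cam [3.18485404e+02 4.47121665e-01 1.23723371e+03]
scene ball [271.  159.   78.5] [527.5 -20.6 153. ]
scene jack tip [302.5 183.5  21.5] [615.6  16.3 132. ]
scene knob [302.5 190.  167. ] [612.9  17.5 114. ]
scene col button [239.5 186.   18. ] [ 572.  -107.1  131. ]
scene ring [272.  220.  255.5] [583.7 -43.1  33. ]
scene bars 28.0 [486.4 321.5  44. ]
scene rest plate [394.5 165.5 391. ] [493.  324.3  40. ]
scene mat [ 131.  249. 4085.] [ 526.5 -347.     3. ]
bottle [[ 345. -174.   44.]
 [ 377. -122.  145.]]
cam [1396.85037056 -315.09561776  664.72246604]
```

Request:
arm_command(increments="0.5 -1 0 0 0 0 0;0.5 -1 0 0 0 0 0;0.5 -1 0 0 0 0 0;0.5 -1 0 0 0 0 0;0.5 -1 0 0 0 0 0;0.5 -1 0 0 0 0 0;0.5 -1 0 0 0 0 0;0.5 -1 0 0 0 0 0;0.5 -1 0 0 0 0 0;0.5 -1 0 0 0 0 0;0.5 -1 0 0 0 0 0;0.5 -1 0 0 0 0 0", squeeze=40)

```text
time: 1.1
eef_pos: [320.7, 377.1, 230.8]
eef_rot: [-0.0, 0.156, 0.988, -0.0]
wrist_force: [0.7, -1.2, -0.6]
gripper_width: 85.4
gripper_force: 0.0
```

Request:
arm_command(increments="0.5 -1 0 0 0 0 0;0.5 -1 0 0 0 0 0;0.5 -1 0 0 0 0 0;0.5 -1 0 0 0 0 0;0.5 -1 0 0 0 0 0;0.5 -1 0 0 0 0 0;0.5 -1 0 0 0 0 0;0.5 -1 0 0 0 0 0;0.5 -1 0 0 0 0 0;0.5 -1 0 0 0 0 0;0.5 -1 0 0 0 0 0;0.5 -1 0 0 0 0 0")

```text
time: 2.1
eef_pos: [440.7, 137.2, 230.9]
eef_rot: [-0.0, 0.156, 0.988, -0.0]
wrist_force: [1.8, 0.4, 0.2]
gripper_width: 85.5
gripper_force: 0.0
```

Request:
arm_command(increments="0.5 -1 0 0 0 0 0;0.5 -1 0 0 0 0 0;0.5 -1 0 0 0 0 0;0.5 -1 0 0 0 0 0;0.5 -1 0 0 0 0 0;0.5 -1 0 0 0 0 0;0.5 -1 0 0 0 0 0;0.5 -1 0 0 0 0 0;0 0 0 0 0 0 0;0 0 0 0 0 0 0;0 0 0 0 0 0 0")

```text
time: 3.02
eef_pos: [520.1, -21.3, 230.8]
eef_rot: [-0.001, 0.156, 0.988, 0.0]
wrist_force: [0.3, 0.2, -0.1]
gripper_width: 85.5
gripper_force: 0.0
```

Request:
arm_command(increments="0.2 0 -1 0 0 0 0;0 0 -1 0 0 0 0;0 0 -1 0 0 0 0;0 0 -1 0 0 0 0;0 0 -1 0 0 0 0;0 0 -1 0 0 0 0;0 0 -0.7 0 0 0 0;0 0 0 0 0 0 0;0 0 0 0 0 0 0")

```text
time: 3.77
eef_pos: [523.8, -20.7, 96.8]
eef_rot: [-0.001, 0.156, 0.988, 0.0]
wrist_force: [0.2, 1.0, 0.0]
gripper_width: 85.5
gripper_force: 0.0
```

Request:
arm_command(increments="0 0 0 0 0 0 1;0 0 0 0 0 0 1;0 0 0 0 0 0 1;0 0 0 0 0 0 1;0 0 0 0 0 0 1;0 0 0 0 0 0 1;0 0 0 0 0 0 1;0 0 0 0 0 0 1;0 0 0 0 0 0 1;0 0 0 0 0 0 1")

```text
time: 4.6
eef_pos: [525.2, -21.7, 98.0]
eef_rot: [0.001, 0.156, 0.988, 0.0]
wrist_force: [-1.3, 2.1, 5.2]
gripper_width: 25.0
gripper_force: 39.5
```

Request:
arm_command(increments="0 0 0.2 0 0 0 1;0 0 0.5 0 0 0 1;0 0 1 0 0 0 1;0 0 1 0 0 0 1;0 0 1 0 0 0 1;0 0 1 0 0 0 1;0 0 1 0 0 0 1;0 0 1 0 0 0 1;0 0 0.5 0 0 0 1;0 0 0 0 0 0 1;0 0 0 0 0 0 1")

```text
time: 5.52
eef_pos: [524.4, -21.7, 240.9]
eef_rot: [-0.0, 0.156, 0.988, -0.0]
wrist_force: [-0.1, -0.3, -4.0]
gripper_width: 25.1
gripper_force: 39.6
```

Request:
arm_command(increments="-0.1 -0.3 0 0 0 0 1;-0.2 -0.7 0 0 0 0 1;-0.3 -1 0 0 0 0 1;-0.3 -1 0 0 0 0 1;-0.3 -1 0 0 0 0 1;-0.3 -1 0 0 0 0 1;-0.3 -1 0 0 0 0 1;-0.3 -1 0 0 0 0 1;-0.3 -1 0 0 0 0 1;-0.3 -1 0 0 0 0 1;-0.3 -1 0 0 0 0 1;-0.3 -1 0 0 0 0 1")

```text
time: 6.52
eef_pos: [457.2, -242.4, 239.2]
eef_rot: [-0.002, 0.156, 0.988, 0.001]
wrist_force: [0.1, 0.8, -3.3]
gripper_width: 24.6
gripper_force: 39.7
```

Request:
arm_command(increments="-0.3 -1 0 0 0 0 1;-0.3 -1 0 0 0 0 1;-0.2 -1 0 0 0 0 1;-0.1 -0.7 0 0 0 0 1;0 -0.5 0 0 0 0 1;0 0 0 0 0 0 1;0 0 0 0 0 0 1;0 0 0 0 0 0 1")

```text
time: 7.18
eef_pos: [440.7, -324.9, 240.9]
eef_rot: [-0.0, 0.156, 0.988, 0.0]
wrist_force: [-0.4, 0.1, -2.8]
gripper_width: 25.0
gripper_force: 39.8
```

Request:
arm_command(increments="0 0 -0.5 0 0 0 1;0 0 -1 0 0 0 1;0 0 -1 0 0 0 1;0 0 -1 0 0 0 1;0 0 -1 0 0 0 1;0 0 -1 0 0 0 1;0 0 -1 0 0 0 1;0 0 -0.7 0 0 0 1;0 0 -0.3 0 0 0 1;0 0 0 0 0 0 1;0 0 0 0 0 0 1")

```text
time: 8.1
eef_pos: [441.0, -325.2, 91.2]
eef_rot: [0.0, 0.156, 0.988, -0.0]
wrist_force: [-0.3, -0.2, -3.1]
gripper_width: 24.6
gripper_force: 40.4
```

Request:
arm_command(increments="0 0 -0.05 0 0 0 1;0 0 0 0 0 0 1")

```text
time: 8.27
eef_pos: [441.0, -325.5, 90.7]
eef_rot: [0.0, 0.156, 0.988, -0.0]
wrist_force: [-0.3, 1.5, 0.9]
gripper_width: 24.9
gripper_force: 40.7
```

Request:
arm_command(increments="0 0 0 0 0 0 0.5;0 0 0 0 0 0 0.4;0 0 0 0 0 0 0.2;0 0 0 0 0 0 0;0 0 0 0 0 0 0;0 0 0 0 0 0 0;0 0 0 0 0 0 0;0 0 0.5 0 0 0 0;0 0 1 0 0 0 0;0 0 1 0 0 0 0;0 0 1 0 0 0 0;0 0 1 0 0 0 0")

```text
time: 9.27
eef_pos: [440.7, -325.7, 182.0]
eef_rot: [0.0, 0.156, 0.988, -0.0]
wrist_force: [-1.2, -0.2, 0.0]
gripper_width: 85.5
gripper_force: 0.0
```

Request:
arm_command(increments="0 0 1 0 0 0 0;0 0 1 0 0 0 0;0.6 1 0 0 0 0 0;0.6 1 0 0 0 0 0;0.6 1 0 0 0 0 0;0.6 1 0 0 0 0 0;0.6 1 0 0 0 0 0;0.6 1 0 0 0 0 0;0.6 1 0 0 0 0 0;0.6 1 0 0 0 0 0;0.6 1 0 0 0 0 0;0.6 1 0 0 0 0 0")

```text
time: 10.27
eef_pos: [561.2, -124.6, 221.2]
eef_rot: [0.0, 0.156, 0.988, -0.0]
wrist_force: [0.2, 0.6, -0.2]
gripper_width: 85.2
gripper_force: 0.0
```

Request:
arm_command(increments="0.4 0.9 0 0 0 0 0;0 0 0 0 0 0 0;0 0 0 0 0 0 0")

```text
time: 10.52
eef_pos: [568.8, -107.2, 220.9]
eef_rot: [0.0, 0.155, 0.988, -0.0]
wrist_force: [-0.1, -1.3, -0.6]
gripper_width: 85.6
gripper_force: 0.0
```

Run:
```python
from h import *
s=snap("top");i=s["img"][100:280,190:470];cv2.imwrite("pics/a1.png",cv2.resize(i,(784,504),interpolation=cv2.INTER_CUBIC))
W=world(s);m=(W[...,2]>120)&(W[...,2]<175)&(W[...,1]<-280)&(W[...,0]<520)&(W[...,0]>380);print(m.sum(),np.nanmean(W[m],0));print(get_state()["eef_pos"])
```

```text
157 [ 436.43871261 -320.8827122   144.085018  ]
[ 568.56983664 -107.8811173   220.78510545]
```

View pics/a1.png

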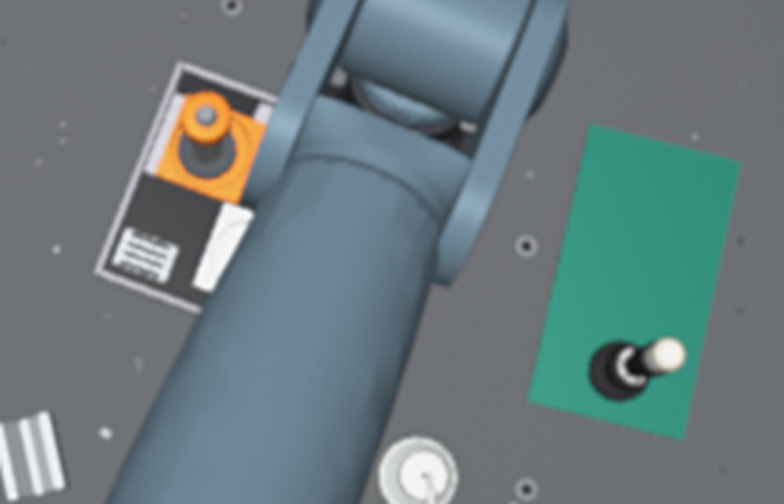

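The sphere stands upright on the mat, foot at (617,370) in the crop. Column next.

Request:
arm_command(increments="0 0 -1 0 0 0 0;0 0 -1 0 0 0 0;0 0 -1 0 0 0 0;0 0 -1 0 0 0 0;0 0 -1 0 0 0 0;0 0 -1 0 0 0 0;0 0 -0.6 0 0 0 0;0 0 0 0 0 0 0;0 0 0 0 0 0 0")

```text
time: 11.32
eef_pos: [568.3, -108.3, 88.3]
eef_rot: [-0.0, 0.157, 0.988, 0.0]
wrist_force: [0.1, -1.1, 0.8]
gripper_width: 85.5
gripper_force: 0.0
```

Request:
arm_command(increments="0 0 0 0 0 0 1;0 0 0 0 0 0 1;0 0 0 0 0 0 1;0 0 0 0 0 0 1;0 0 0 0 0 0 1;0 0 0 0 0 0 1;0 0 0 0 0 0 1;0 0 0 0 0 0 1;0 0 0 0 0 0 1;0 0 0 0 0 0 1")

```text
time: 12.15
eef_pos: [569.0, -108.0, 89.0]
eef_rot: [0.0, 0.156, 0.988, -0.0]
wrist_force: [-1.0, -0.3, 5.1]
gripper_width: 25.2
gripper_force: 39.5
```

Request:
arm_command(increments="0 0 0.3 0 0 0 1;0 0 0.7 0 0 0 1;0 0 1 0 0 0 1;0 0 1 0 0 0 1;0 0 0.7 0 0 0 1;0 0 0.3 0 0 0 1;-0.1 -0.35 0 0 0 0 1;-0.15 -0.7 0 0 0 0 1;-0.25 -1 0 0 0 0 1;-0.25 -1 0 0 0 0 1;-0.25 -1 0 0 0 0 1;-0.25 -1 0 0 0 0 1")

```text
time: 13.15
eef_pos: [541.8, -210.2, 166.0]
eef_rot: [-0.002, 0.157, 0.988, 0.001]
wrist_force: [1.3, -0.1, -4.7]
gripper_width: 25.2
gripper_force: 39.7
```

Request:
arm_command(increments="-0.25 -1 0 0 0 0 1;-0.25 -1 0 0 0 0 1;-0.25 -1 0 0 0 0 1;-0.25 -1 0 0 0 0 1;-0.25 -1 0 0 0 0 1;-0.15 -0.9 0 0 0 0 1;-0.1 -0.5 0 0 0 0 1;0 -0.2 0 0 0 0 1;0 0 0 0 0 0 1;0 0 0 0 0 0 1;0 0 0 0 0 0 1")

```text
time: 14.07
eef_pos: [513.7, -339.7, 167.8]
eef_rot: [-0.0, 0.156, 0.988, 0.0]
wrist_force: [0.2, 0.1, -3.9]
gripper_width: 25.0
gripper_force: 39.8
```

Request:
arm_command(increments="0 0 -0.3 0 0 0 1;0 0 -0.7 0 0 0 1;0 0 -1 0 0 0 1;0 0 -1 0 0 0 1;0 0 -0.7 0 0 0 1;0 0 -0.45 0 0 0 1;0 0 -0.15 0 0 0 1;0 0 0 0 0 0 1;0 0 0 0 0 0 1")

```text
time: 14.82
eef_pos: [514.0, -340.8, 82.3]
eef_rot: [0.0, 0.156, 0.988, -0.0]
wrist_force: [-0.2, 0.2, -3.7]
gripper_width: 25.1
gripper_force: 39.8
```

Request:
arm_command(increments="0 0 -0.05 0 0 0 1;0 0 0 0 0 0 1;0 0 0 0 0 0 0.5;0 0 0 0 0 0 0.4;0 0 0 0 0 0 0.2;0 0 0 0 0 0 0;0 0 0 0 0 0 0;0 0 0 0 0 0 0;0 0 0 0 0 0 0;0 0 0.5 0 0 0 0;0 0 1 0 0 0 0;0 0 1 0 0 0 0")

```text
time: 15.82
eef_pos: [513.2, -340.3, 131.6]
eef_rot: [-0.001, 0.156, 0.988, 0.001]
wrist_force: [-0.1, 0.1, 0.7]
gripper_width: 85.1
gripper_force: 0.0
```

Request:
arm_command(increments="0 0 1 0 0 0 0;0 0 1 0 0 0 0;0.2 0.9 0 0 0 0 0;0.3 1 0 0 0 0 0;0.3 1 0 0 0 0 0;0.3 1 0 0 0 0 0;0.3 1 0 0 0 0 0;0.3 1 0 0 0 0 0;0.3 1 0 0 0 0 0;0.3 1 0 0 0 0 0;0.3 1 0 0 0 0 0;0.3 1 0 0 0 0 0")

```text
time: 16.82
eef_pos: [572.0, -141.8, 172.2]
eef_rot: [0.0, 0.156, 0.988, -0.0]
wrist_force: [-0.5, 0.7, 0.3]
gripper_width: 85.6
gripper_force: 0.0
```

Request:
arm_command(increments="0.3 1 0 0 0 0 0;0.3 1 0 0 0 0 0;0.3 1 0 0 0 0 0;0.3 1 0 0 0 0 0;0.3 1 0 0 0 0 0;0.3 1 0 0 0 0 0;0.15 1 0 0 0 0 0;0 0.95 0 0 0 0 0;0 0 0 0 0 0 0;0 0 0 0 0 0 0;0 0 0 0 0 0 0")

```text
time: 17.73
eef_pos: [610.8, 15.8, 171.8]
eef_rot: [0.0, 0.156, 0.988, -0.0]
wrist_force: [0.1, -0.2, 0.2]
gripper_width: 85.8
gripper_force: 0.0
```

Request:
arm_command(increments="0 0 -1 0 0 0 0;0 0 -1 0 0 0 0;0 0 -1 0 0 0 0;0 0 -0.8 0 0 0 0;0 0 0 0 0 0 0;0 0 0 0 0 0 0")

```text
time: 18.23
eef_pos: [610.1, 15.4, 94.8]
eef_rot: [-0.001, 0.157, 0.988, -0.0]
wrist_force: [0.3, -0.3, -0.4]
gripper_width: 85.4
gripper_force: 0.0
```

Request:
arm_command(increments="0 0 0 0 0 0 1;0 0 0 0 0 0 1;0 0 0 0 0 0 1;0 0 0 0 0 0 1;0 0 0 0 0 0 1;0 0 0 0 0 0 1;0 0 0 0 0 0 1;0 0 0 0 0 0 1;0 0 0 0 0 0 1;0 0 0 0 0 0 1")

```text
time: 19.07
eef_pos: [611.4, 16.3, 96.5]
eef_rot: [0.001, 0.156, 0.988, -0.0]
wrist_force: [-1.3, 0.2, 5.6]
gripper_width: 36.4
gripper_force: 40.2
```

Request:
arm_command(increments="0 0 0.3 0 0 0 1;0 0 0.7 0 0 0 1;0 0 1 0 0 0 1;0 0 1 0 0 0 1;0 0 0.7 0 0 0 1;0 0 0.3 0 0 0 1;0 0 0 0 0 0 1;0 0 0 0 0 0 1")

```text
time: 19.73
eef_pos: [610.2, 16.3, 174.7]
eef_rot: [-0.001, 0.156, 0.988, -0.0]
wrist_force: [-0.2, 0.9, -4.8]
gripper_width: 35.4
gripper_force: 40.8
```

Request:
arm_command(increments="0 -0.3 0 0 0 0 1;0 -0.6 0 0 0 0 1;-0.1 -0.9 0 0 0 0 1;-0.1 -1 0 0 0 0 1;-0.1 -1 0 0 0 0 1;-0.1 -1 0 0 0 0 1;-0.1 -1 0 0 0 0 1;-0.1 -1 0 0 0 0 1;-0.1 -1 0 0 0 0 1;-0.1 -1 0 0 0 0 1;-0.1 -1 0 0 0 0 1;-0.1 -1 0 0 0 0 1")

```text
time: 20.73
eef_pos: [589.5, -201.6, 174.1]
eef_rot: [-0.001, 0.157, 0.988, 0.0]
wrist_force: [0.2, 0.0, -4.7]
gripper_width: 36.1
gripper_force: 40.8
```

Request:
arm_command(increments="-0.1 -1 0 0 0 0 1;0 -1 0 0 0 0 1;0 -1 0 0 0 0 1;0 -1 0 0 0 0 1;0 -1 0 0 0 0 1;0 -1 0 0 0 0 1;0 -0.95 0 0 0 0 1;0 -0.6 0 0 0 0 1;0 -0.3 0 0 0 0 1;0 0 0 0 0 0 1;0 0 0 0 0 0 1;0 0 0 0 0 0 1")

```text
time: 21.73
eef_pos: [588.6, -355.7, 175.0]
eef_rot: [-0.0, 0.156, 0.988, 0.0]
wrist_force: [-0.1, 0.4, -4.0]
gripper_width: 35.7
gripper_force: 40.8
```

Request:
arm_command(increments="0 0 -0.3 0 0 0 1;0 0 -0.7 0 0 0 1;0 0 -1 0 0 0 1;0 0 -1 0 0 0 1;0 0 -0.7 0 0 0 1;0 0 -0.45 0 0 0 1;0 0 -0.15 0 0 0 1;0 0 0 0 0 0 1;0 0 0 0 0 0 1")

```text
time: 22.48
eef_pos: [588.9, -356.7, 89.3]
eef_rot: [0.0, 0.156, 0.988, -0.0]
wrist_force: [-0.6, 0.2, -4.7]
gripper_width: 35.8
gripper_force: 41.4
```

Request:
arm_command(increments="0 0 -0.05 0 0 0 1;0 0 0 0 0 0 1;0 0 0 0 0 0 0.5;0 0 0 0 0 0 0.4;0 0 0 0 0 0 0.2;0 0 0 0 0 0 0;0 0 0 0 0 0 0;0 0 0 0 0 0 0;0 0 0 0 0 0 0;0 0 0.5 0 0 0 0;0 0 1 0 0 0 0;0 0 1 0 0 0 0")

```text
time: 23.48
eef_pos: [588.2, -356.3, 138.5]
eef_rot: [-0.001, 0.156, 0.988, 0.0]
wrist_force: [-0.2, -0.0, -0.7]
gripper_width: 85.5
gripper_force: 0.0
```

Request:
arm_command(increments="0 0 1 0 0 0 0;0 0 1 0 0 0 0;0 1 0 0 0 0 0;0 1 0 0 0 0 0;0 1 0 0 0 0 0;0 1 0 0 0 0 0;0 1 0 0 0 0 0;0 1 0 0 0 0 0;-0.2 1 0 0 0 0 0;-0.2 1 0 0 0 0 0;-0.2 1 0 0 0 0 0;-0.2 1 0 0 0 0 0")

```text
time: 24.48
eef_pos: [572.6, -155.9, 179.2]
eef_rot: [0.0, 0.156, 0.988, -0.0]
wrist_force: [1.0, -0.3, 0.9]
gripper_width: 85.5
gripper_force: 0.0
```

Request:
arm_command(increments="-0.2 1 0 0 0 0 0;-0.2 1 0 0 0 0 0;-0.2 1 0 0 0 0 0;-0.2 1 0 0 0 0 0;-0.2 1 0 0 0 0 0;-0.2 1 0 0 0 0 0;-0.2 1 0 0 0 0 0;-0.2 1 0 0 0 0 0;-0.2 1 0 0 0 0 0;-0.2 1 0 0 0 0 0;-0.2 1 0 0 0 0 0;-0.2 1 0 0 0 0 0")

```text
time: 25.48
eef_pos: [524.6, 84.2, 179.3]
eef_rot: [0.001, 0.156, 0.988, 0.0]
wrist_force: [-0.3, -0.2, -0.2]
gripper_width: 85.3
gripper_force: 0.0
```

Request:
arm_command(increments="-0.2 1 0 0 0 0 0;-0.2 1 0 0 0 0 0;-0.2 1 0 0 0 0 0;-0.2 1 0 0 0 0 0;-0.2 1 0 0 0 0 0;-0.2 1 0 0 0 0 0;0 0 0 0 0 0 0;0 0 0 0 0 0 0;0 0 0 0 0 0 0")

```text
time: 26.23
eef_pos: [500.9, 202.9, 178.8]
eef_rot: [0.0, 0.156, 0.988, -0.0]
wrist_force: [0.4, 0.4, -0.1]
gripper_width: 85.3
gripper_force: 0.0
```

```bash
cat > m3.py <<'E'
from h import *
s=snap("top");np.savez("top1.npz",**s);q=snap("scene");np.savez("scene1.npz",**q)
i=cv2.resize(s["img"][90:270,190:470],(784,504),interpolation=cv2.INTER_CUBIC);cv2.imwrite("pics/a2.png",i)
for nm,s in(("top",s),("scene",q)):
    W=world(s);h=cv2.cvtColor(s["img"],cv2.COLOR_BGR2HSV);H,Sa,V=[h[...,j].astype(int) for j in range(3)];x,y,z=[W[...,j] for j in range(3)]
    tr=(x>470)&(x<690)&(y>-170)&(y<90)&(z<60)
    def rect(n,m,zz):
        m=cv2.morphologyEx(m.astype(np.uint8),cv2.MORPH_OPEN,np.ones((3,3)))
        cs,_=cv2.findContours(m,0,1)
        if not cs: print(n,"none");return
        c=max(cs,key=cv2.contourArea)
        p=np.array([ray(s,*u,zz)[:2] for u in c[:,0].astype(float)],np.float32);r=cv2.minAreaRect(p)
        print(nm,n,np.round(r[0],1),np.round(r[1],1),round(r[2],1))
    rect("orange",tr&(H>3)&(H<22)&(Sa>140),16);rect("blue",tr&(H>95)&(H<125)&(Sa>140),16)
    rect("white",tr&(Sa<60)&(V>150)&(x<580)&(z<30)&(x>490)&(y<30)&(y>-70),16)
    rect("ring",tr&(z>29)&(Sa<80)&(V>80)&(x>550)&(y>-85)&(y<-10),40 if nm=="top" else 33)
    rect("tray",tr&(V>160)&(Sa<60),20)
    rect("bars",(z>39)&(z<55)&(V>180)&(y>200)&(y<400)&(x<600),44)
    for n,c in(("sph",(441,-325)),("col",(514,-341)),("jack",(589,-357))):
        P=W[(abs(x-c[0])<30)&(abs(y-c[1])<30)&(z>25)&(z<170)];print(nm,n,len(P),np.round(P.mean(0),1),P[:,2].max())
E
python3 m3.py
```

```text
top orange [610.5  11.5] [70.7 75. ] 70.5
top blue [ 569.4 -105.8] [71.1 75.8] 70.6
top white [520.1 -22.9] [76.9 75.1] 70.9
top ring [587.1 -45.6] [48.6 47.5] 1.5
top tray [519.3 -22.7] [76.6 74.9] 70.6
top bars [508.5 308.4] [4.7 4.4] 3.7
top sph 355 [ 435.4 -318.   100.8] 158.5450872438252
top col 276 [ 510.1 -335.7   94. ] 130.56455048891263
top jack 391 [ 584.9 -352.2  100.2] 129.0106093550109
scene orange [613.1  13.5] [73.8 87.4] 67.3
scene blue [ 569.4 -106.8] [75.1 86.9] 71.2
scene white [519.7 -20.2] [75.2 71. ] 70.7
scene ring [588.  -44.9] [48.9 62.9] 69.0
scene tray [535.9 -24.9] [71.9 92. ] 71.5
scene bars [504.2 313.8] [ 7.5 21.5] 58.1
scene sph 530 [ 447.4 -320.9   96.5] 156.4219819018116
scene col 418 [ 522.4 -337.4   87.2] 125.6140181937828
scene jack 707 [ 598.2 -354.3   84.9] 126.63131837693369
```

View pics/a2.png

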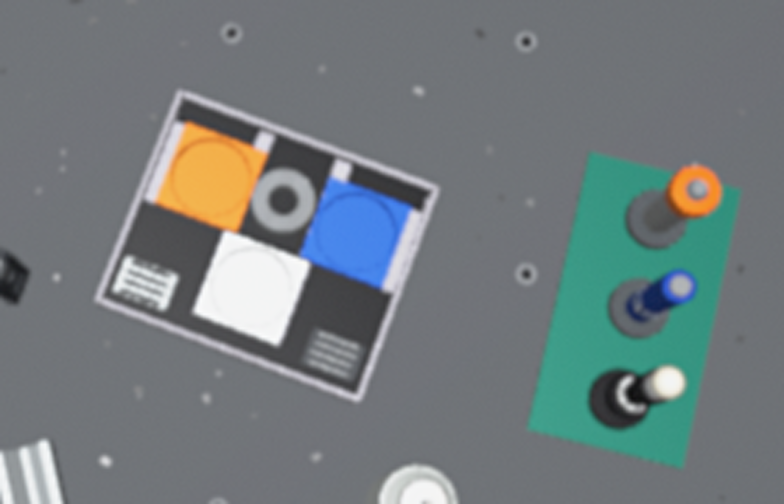

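All three are upright on the mat, in a row, feet well inside it. The pockets and the ring are clear, so the ring is next.

Request:
arm_command(increments="0.3 -1 0 0 0 0 0;0.4 -1 0 0 0 0 0;0.4 -1 0 0 0 0 0;0.4 -1 0 0 0 0 0;0.4 -1 0 0 0 0 0;0.4 -1 0 0 0 0 0;0.4 -1 0 0 0 0 0;0.4 -1 0 0 0 0 0;0.4 -1 0 0 0 0 0;0.4 -1 0 0 0 0 0;0.4 -1 0 0 0 0 0;0 -1 0 0 0 0 0")

```text
time: 27.33
eef_pos: [587.5, -39.0, 178.5]
eef_rot: [0.0, 0.157, 0.988, -0.0]
wrist_force: [-1.0, -0.6, 0.6]
gripper_width: 85.3
gripper_force: 0.0
```

Request:
arm_command(increments="0 -0.4 0 0 0 0 0;0 0 -1 0 0 0 0;0 0 -1 0 0 0 0;0 0 -1 0 0 0 0;0 0 -1 0 0 0 0;0 0 -1 0 0 0 0;0 0 -1 0 0 0 0;0 0 -1 0 0 0 0;0 0 0 0 0 0 0;0 0 0 0 0 0 0")

```text
time: 28.17
eef_pos: [585.6, -44.6, 37.5]
eef_rot: [-0.001, 0.156, 0.988, 0.0]
wrist_force: [1.2, 0.4, 0.6]
gripper_width: 85.6
gripper_force: 0.0
```

Request:
arm_command(increments="0.05 0 -0.5 0 0 0 0;0 0 -0.45 0 0 0 0;0 0 0 0 0 0 0;0 0 0 0 0 0 0")

```text
time: 28.5
eef_pos: [587.4, -44.7, 19.1]
eef_rot: [-0.0, 0.156, 0.988, 0.0]
wrist_force: [-0.8, 0.0, 0.5]
gripper_width: 85.1
gripper_force: 0.0
```

Request:
arm_command(increments="0 0 0 0 0 0 1;0 0 0 0 0 0 1;0 0 0 0 0 0 1;0 0 0 0 0 0 1;0 0 0 0 0 0 1;0 0 0 0 0 0 1;0 0 0 0 0 0 1;0 0 0 0 0 0 1;0 0 0 0 0 0 1;0 0 0 0 0 0 1")

```text
time: 29.33
eef_pos: [588.1, -45.0, 20.2]
eef_rot: [0.0, 0.156, 0.988, -0.0]
wrist_force: [-2.3, -1.1, 5.9]
gripper_width: 50.0
gripper_force: 41.8
```

Request:
arm_command(increments="0 0 0.3 0 0 0 1;0 0 0.7 0 0 0 1;0 0 1 0 0 0 1;0 0 1 0 0 0 1;0 0 0.7 0 0 0 1;0 0 0.3 0 0 0 1;-0.1 0.35 0 0 0 0 1;-0.2 0.7 0 0 0 0 1;-0.3 1 0 0 0 0 1;-0.3 1 0 0 0 0 1;-0.3 1 0 0 0 0 1;-0.3 1 0 0 0 0 1")

```text
time: 30.33
eef_pos: [555.2, 58.5, 97.3]
eef_rot: [-0.002, 0.156, 0.988, 0.0]
wrist_force: [0.0, 0.3, -3.5]
gripper_width: 50.0
gripper_force: 42.7
```

Request:
arm_command(increments="-0.3 1 0 0 0 0 1;-0.3 1 0 0 0 0 1;-0.3 1 0 0 0 0 1;-0.3 1 0 0 0 0 1;-0.3 1 0 0 0 0 1;-0.3 1 0 0 0 0 1;-0.3 1 0 0 0 0 1;-0.3 1 0 0 0 0 1;-0.3 1 0 0 0 0 1;-0.3 1 0 0 0 0 1;-0.3 1 0 0 0 0 1;-0.3 1 0 0 0 0 1")

```text
time: 31.33
eef_pos: [482.8, 297.6, 97.4]
eef_rot: [-0.002, 0.156, 0.988, -0.001]
wrist_force: [0.2, 0.3, -3.6]
gripper_width: 50.0
gripper_force: 42.7
```

Request:
arm_command(increments="0 0.7 0 0 0 0 1;0 0.4 0 0 0 0 1;0 0.2 0 0 0 0 1;0 0 0 0 0 0 1;0 0 0 0 0 0 1;0 0 0 0 0 0 1")

```text
time: 31.83
eef_pos: [485.8, 321.5, 99.1]
eef_rot: [-0.0, 0.157, 0.988, -0.0]
wrist_force: [-0.5, 0.9, -3.0]
gripper_width: 50.1
gripper_force: 42.7
```

Request:
arm_command(increments="0 0 -0.5 0 0 0 1;0 0 -1 0 0 0 1;0 0 -0.6 0 0 0 1;0 0 -0.3 0 0 0 1;0 0 -0.15 0 0 0 1;0 0 0 0 0 0 1;0 0 0 0 0 0 1")

```text
time: 32.42
eef_pos: [486.0, 322.2, 48.4]
eef_rot: [0.0, 0.156, 0.988, 0.0]
wrist_force: [-0.7, -0.4, -3.7]
gripper_width: 50.2
gripper_force: 42.7
```

Request:
arm_command(increments="0 0 -0.05 0 0 0 1;0 0 0 0 0 0 1;0 0 0 0 0 0 1")

```text
time: 32.67
eef_pos: [486.0, 322.3, 48.2]
eef_rot: [0.0, 0.156, 0.988, -0.0]
wrist_force: [-4.6, -2.0, 6.7]
gripper_width: 50.3
gripper_force: 43.4
```

Request:
arm_command(increments="0 0 0 0 0 0 0.4;0 0 0 0 0 0 0.3;0 0 0 0 0 0 0.1;0 0 0 0 0 0 0;0 0 0 0 0 0 0;0 0 0 0 0 0 0;0 0 0 0 0 0 0;0 0 0.5 0 0 0 0;0 0 1 0 0 0 0;0 0 1 0 0 0 0;0 0 1 0 0 0 0;0 0 1 0 0 0 0")

```text
time: 33.67
eef_pos: [485.7, 322.3, 139.0]
eef_rot: [0.0, 0.156, 0.988, 0.0]
wrist_force: [-0.4, -0.2, -0.6]
gripper_width: 85.5
gripper_force: 0.0
```

Request:
arm_command(increments="0.2 -1 0.5 0 0 0 0;0.2 -1 0.5 0 0 0 0;0.2 -1 0.5 0 0 0 0;0.2 -1 0.5 0 0 0 0;0.2 -1 0 0 0 0 0;0.2 -1 0 0 0 0 0;0.2 -1 0 0 0 0 0;0.2 -1 0 0 0 0 0;0.2 -1 0 0 0 0 0;0.2 -1 0 0 0 0 0;0.2 -1 0 0 0 0 0;0.2 -1 0 0 0 0 0")

```text
time: 34.67
eef_pos: [533.8, 81.3, 178.1]
eef_rot: [0.0, 0.156, 0.988, 0.0]
wrist_force: [-0.2, -0.4, -0.9]
gripper_width: 85.4
gripper_force: 0.0
```

Run:
```python
from h import *
print(get_state()["eef_pos"])
o=[]
for nm,(a,b,c,d) in(("top",(160,250,70,180)),("scene",(130,210,345,445))):
    s=snap(nm);W=world(s);x,y,z=[W[...,j] for j in range(3)]
    o.append(cv2.resize(s["img"][a:b,c:d],(400,330),interpolation=cv2.INTER_CUBIC))
    m=(z>60)&(z<76)&(abs(x-485)<45)&(abs(y-322)<45)
    u,v=np.where(m.T); 
    e=cv2.minAreaRect(np.stack([u,v],1).astype(np.int32)); p=ray(s,*e[0],68 if nm=="top" else 66); P=W[m]
    A=np.c_[P[:,:2]-P[:,:2].mean(0),np.ones(len(P))];f=np.linalg.lstsq(A,P[:,2],rcond=None)[0]
    print(nm,m.sum(),np.round(p,1),"plane",np.round(f,3))
cv2.imwrite("pics/a3.png",np.hstack(o))
```

```text
[533.84707373  81.29573848 178.14704469]
top 361 [486.5 320.6  68. ] plane [1.2000e-02 0.0000e+00 6.7182e+01]
scene 199 [491.3 320.7  66. ] plane [-3.400e-02  1.800e-02  6.637e+01]
```

View pics/a3.png

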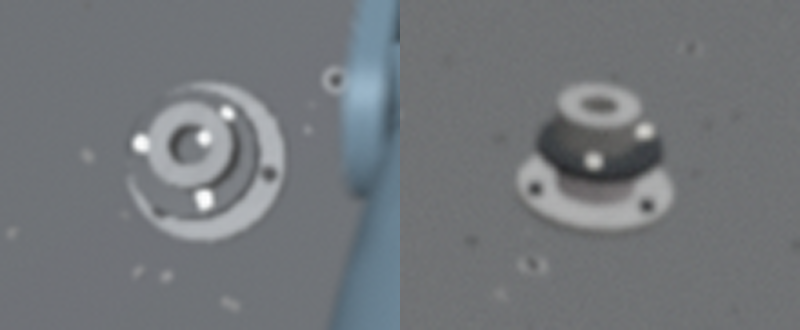

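The ring lies flat and centred on the rest: the bar ends show evenly around it, and in the scene view ring and plate share the same centre column, about x 600. I'll return the jack first.

Request:
arm_command(increments="0.2 -1 0 0 0 0 0;0.2 -1 0 0 0 0 0;0.2 -1 0 0 0 0 0;0.2 -1 0 0 0 0 0;0.2 -1 0 0 0 0 0;0.2 -1 0 0 0 0 0;0.2 -1 0 0 0 0 0;0.2 -1 0 0 0 0 0;0.2 -1 0 0 0 0 0;0.2 -1 0 0 0 0 0;0.2 -1 0 0 0 0 0;0.2 -1 0 0 0 0 0")

```text
time: 35.77
eef_pos: [582.0, -157.8, 177.8]
eef_rot: [0.0, 0.156, 0.988, 0.0]
wrist_force: [-0.0, -0.2, 0.1]
gripper_width: 85.1
gripper_force: 0.0
```

Request:
arm_command(increments="0.2 -1 0 0 0 0 0;0.15 -1 0 0 0 0 0;0 -1 0 0 0 0 0;0 -1 0 0 0 0 0;0 -1 0 0 0 0 0;0 -1 0 0 0 0 0;0 -1 0 0 0 0 0;0 -1 0 0 0 0 0;0 -1 0 0 0 0 0;0 -0.9 0 0 0 0 0;0 0 0 0 0 0 0;0 0 0 0 0 0 0")

```text
time: 36.77
eef_pos: [588.9, -355.6, 177.5]
eef_rot: [0.0, 0.157, 0.988, 0.0]
wrist_force: [-0.3, 0.9, -0.4]
gripper_width: 84.8
gripper_force: 0.0
```

Request:
arm_command(increments="0 0 -1 0 0 0 0;0 0 -1 0 0 0 0;0 0 -1 0 0 0 0;0 0 -1 0 0 0 0;0 0 -0.5 0 0 0 0;0 0 0 0 0 0 0;0 0 0 0 0 0 0")

```text
time: 37.35
eef_pos: [588.9, -354.8, 87.5]
eef_rot: [-0.0, 0.156, 0.988, 0.0]
wrist_force: [-0.2, -0.8, 0.4]
gripper_width: 85.5
gripper_force: 0.0
```

Request:
arm_command(increments="0 -0.1 0.05 0 0 0 0;0 0 0 0 0 0 1;0 0 0 0 0 0 1;0 0 0 0 0 0 1;0 0 0 0 0 0 1;0 0 0 0 0 0 1;0 0 0 0 0 0 1;0 0 0 0 0 0 1;0 0 0 0 0 0 1;0 0 0 0 0 0 1;0 0 0 0 0 0 1")

```text
time: 38.27
eef_pos: [589.1, -357.8, 89.1]
eef_rot: [0.001, 0.156, 0.988, -0.0]
wrist_force: [-0.1, 2.3, 5.2]
gripper_width: 35.9
gripper_force: 39.9
```

Request:
arm_command(increments="0 0 0.3 0 0 0 1;0 0 0.7 0 0 0 1;0 0 1 0 0 0 1;0 0 1 0 0 0 1;0 0 0.7 0 0 0 1;0 0 0.3 0 0 0 1;0 0 0 0 0 0 1;0 0 0 0 0 0 1")

```text
time: 38.93
eef_pos: [588.2, -357.5, 167.6]
eef_rot: [-0.0, 0.156, 0.988, 0.0]
wrist_force: [0.2, -0.1, -4.8]
gripper_width: 35.9
gripper_force: 40.6
```

Request:
arm_command(increments="0 0.3 0 0 0 0 1;0 0.6 0 0 0 0 1;0.1 0.9 0 0 0 0 1;0.1 1 0 0 0 0 1;0.1 1 0 0 0 0 1;0.1 1 0 0 0 0 1;0.1 1 0 0 0 0 1;0.1 1 0 0 0 0 1;0.1 1 0 0 0 0 1;0.1 1 0 0 0 0 1;0.1 1 0 0 0 0 1;0.1 1 0 0 0 0 1")

```text
time: 39.93
eef_pos: [608.0, -138.6, 167.6]
eef_rot: [-0.001, 0.156, 0.988, 0.0]
wrist_force: [0.4, -0.6, -5.3]
gripper_width: 36.1
gripper_force: 40.6
```

Request:
arm_command(increments="0.1 1 0 0 0 0 1;0.1 1 0 0 0 0 1;0 1 0 0 0 0 1;0 1 0 0 0 0 1;0 1 0 0 0 0 1;0 1 0 0 0 0 1;0 0.9 0 0 0 0 1;0 0.6 0 0 0 0 1;0 0.2 0 0 0 0 1;0 0 0 0 0 0 1;0 0 0 0 0 0 1;0 0 0 0 0 0 1")

```text
time: 40.93
eef_pos: [612.6, 11.6, 168.2]
eef_rot: [0.0, 0.157, 0.988, -0.0]
wrist_force: [0.7, -0.4, -4.1]
gripper_width: 36.1
gripper_force: 40.7
```

Request:
arm_command(increments="0 0 -0.3 0 0 0 1;0 0 -0.7 0 0 0 1;0 0 -1 0 0 0 1;0 0 -0.7 0 0 0 1;0 0 -0.3 0 0 0 1;0 0 0 0 0 0 1;0 0 0 0 0 0 1")

```text
time: 41.52
eef_pos: [612.5, 12.1, 107.8]
eef_rot: [-0.0, 0.156, 0.988, 0.0]
wrist_force: [0.5, 0.4, -3.5]
gripper_width: 35.9
gripper_force: 40.7
```

Request:
arm_command(increments="-0.05 0 -0.3 0 0 0 1;0 0 -0.2 0 0 0 1;0 0 -0.1 0 0 0 1;0 0 0 0 0 0 1;0 0 0 0 0 0 1")

```text
time: 41.93
eef_pos: [611.8, 12.3, 96.5]
eef_rot: [0.0, 0.156, 0.988, -0.0]
wrist_force: [-0.1, 0.7, -4.4]
gripper_width: 35.8
gripper_force: 40.8
```

Still hanging free (-4.4 N), with about 1 mm to go.

Request:
arm_command(increments="0 0 -0.06 0 0 0 1;0 0 0 0 0 0 1;0 0 0 0 0 0 1")

```text
time: 42.18
eef_pos: [612.3, 12.2, 96.1]
eef_rot: [0.001, 0.156, 0.988, -0.0]
wrist_force: [-0.8, 0.6, 1.4]
gripper_width: 35.8
gripper_force: 41.0
```

Request:
arm_command(increments="0 0 0 0 0 0 0.5;0 0 0 0 0 0 0.4;0 0 0 0 0 0 0.2;0 0 0 0 0 0 0;0 0 0 0 0 0 0;0 0 0 0 0 0 0;0 0 0 0 0 0 0;0 0 0.5 0 0 0 0;0 0 1 0 0 0 0;0 0 1 0 0 0 0;0 0 1 0 0 0 0;0 0 0.5 0 0 0 0")

```text
time: 43.18
eef_pos: [613.1, 12.1, 178.9]
eef_rot: [0.002, 0.156, 0.988, -0.0]
wrist_force: [1.0, 0.6, 0.2]
gripper_width: 85.3
gripper_force: 0.0
```

Request:
arm_command(increments="-0.3 -1 0 0 0 0 0;-0.3 -1 0 0 0 0 0;-0.3 -1 0 0 0 0 0;-0.3 -1 0 0 0 0 0;-0.3 -1 0 0 0 0 0;-0.3 -1 0 0 0 0 0;-0.3 -1 0 0 0 0 0;-0.3 -1 0 0 0 0 0;-0.3 -1 0 0 0 0 0;-0.3 -1 0 0 0 0 0;-0.3 -1 0 0 0 0 0;-0.3 -1 0 0 0 0 0")

```text
time: 44.18
eef_pos: [539.2, -228.6, 175.2]
eef_rot: [-0.0, 0.156, 0.988, 0.0]
wrist_force: [0.5, 0.3, 0.0]
gripper_width: 85.2
gripper_force: 0.0
```

Request:
arm_command(increments="-0.3 -1 0 0 0 0 0;-0.3 -1 0 0 0 0 0;-0.3 -1 0 0 0 0 0;-0.3 -1 0 0 0 0 0;-0.1 -1 0 0 0 0 0;0 -0.65 0 0 0 0 0;0 0 0 0 0 0 0;0 0 0 0 0 0 0;0 0 0 0 0 0 0")

```text
time: 44.93
eef_pos: [513.8, -339.8, 174.9]
eef_rot: [-0.0, 0.156, 0.988, 0.0]
wrist_force: [-0.1, 0.2, -0.5]
gripper_width: 85.4
gripper_force: 0.0
```

Request:
arm_command(increments="0 0 -1 0 0 0 0;0 -0.05 -1 0 0 0 0;0 0 -1 0 0 0 0;0 0 -1 0 0 0 0;0 0 -0.65 0 0 0 0;0 0 0 0 0 0 0;0 0 0 0 0 0 0")

```text
time: 45.52
eef_pos: [513.6, -340.8, 81.8]
eef_rot: [-0.001, 0.156, 0.988, 0.0]
wrist_force: [-0.6, 0.4, 0.9]
gripper_width: 85.5
gripper_force: 0.0
```

Request:
arm_command(increments="0 0 0 0 0 0 1;0 0 0 0 0 0 1;0 0 0 0 0 0 1;0 0 0 0 0 0 1;0 0 0 0 0 0 1;0 0 0 0 0 0 1;0 0 0 0 0 0 1;0 0 0 0 0 0 1;0 0 0 0 0 0 1;0 0 0 0 0 0 1")

```text
time: 46.35
eef_pos: [514.0, -341.9, 82.8]
eef_rot: [0.0, 0.156, 0.988, -0.0]
wrist_force: [-0.2, 2.7, 5.3]
gripper_width: 25.3
gripper_force: 39.3
```

Request:
arm_command(increments="0 0 0.3 0 0 0 1;0 0 0.7 0 0 0 1;0 0 1 0 0 0 1;0 0 1 0 0 0 1;0 0 0.7 0 0 0 1;0 0 0.3 0 0 0 1;0 0 0 0 0 0 1;0 0 0 0 0 0 1")

```text
time: 47.02
eef_pos: [513.3, -341.5, 161.6]
eef_rot: [-0.0, 0.156, 0.988, 0.0]
wrist_force: [-0.5, -0.1, -4.4]
gripper_width: 24.9
gripper_force: 39.6
```

Request:
arm_command(increments="0.1 0.3 0 0 0 0 1;0.2 0.7 0 0 0 0 1;0.25 1 0 0 0 0 1;0.25 1 0 0 0 0 1;0.25 1 0 0 0 0 1;0.25 1 0 0 0 0 1;0.25 1 0 0 0 0 1;0.25 1 0 0 0 0 1;0.25 1 0 0 0 0 1;0.25 1 0 0 0 0 1;0.25 1 0 0 0 0 1;0.15 0.9 0 0 0 0 1")

```text
time: 48.02
eef_pos: [567.2, -120.9, 161.0]
eef_rot: [-0.001, 0.156, 0.988, 0.001]
wrist_force: [0.2, -0.5, -3.6]
gripper_width: 25.3
gripper_force: 39.7
```

Request:
arm_command(increments="0.1 0.6 0 0 0 0 1;0 0.25 0 0 0 0 1;0 0 0 0 0 0 1;0 0 0 0 0 0 1;0 0 0 0 0 0 1;0 0 -0.3 0 0 0 1;0 0 -0.7 0 0 0 1;0 0 -1 0 0 0 1;0 0 -0.7 0 0 0 1;0 0 -0.3 0 0 0 1;0 0 0 0 0 0 1;0 0 0 0 0 0 1")

```text
time: 49.02
eef_pos: [569.7, -107.2, 102.2]
eef_rot: [-0.0, 0.157, 0.988, -0.0]
wrist_force: [1.0, -0.7, -4.1]
gripper_width: 24.9
gripper_force: 39.8
```

Request:
arm_command(increments="0 0 -0.3 0 0 0 1;0 0 -0.2 0 0 0 1;0 0 -0.1 0 0 0 1;0 0 0 0 0 0 1;0 0 -0.05 0 0 0 1;0 0 0 0 0 0 1;0 0 0 0 0 0 1")

```text
time: 49.6
eef_pos: [570.1, -106.8, 89.8]
eef_rot: [0.0, 0.156, 0.988, -0.0]
wrist_force: [-0.9, 0.3, 1.2]
gripper_width: 25.3
gripper_force: 40.2
```

Request:
arm_command(increments="0 0 0 0 0 0 0.5;0 0 0 0 0 0 0.4;0 0 0 0 0 0 0.2;0 0 0 0 0 0 0;0 0 0 0 0 0 0;0 0 0 0 0 0 0;0 0 0 0 0 0 0;0 0 0.5 0 0 0 0;0 0 1 0 0 0 0;0 0 1 0 0 0 0;0 0 1 0 0 0 0;0 0 1 0 0 0 0")

```text
time: 50.6
eef_pos: [569.7, -106.8, 180.8]
eef_rot: [0.0, 0.156, 0.988, -0.0]
wrist_force: [1.1, -0.3, 0.9]
gripper_width: 85.1
gripper_force: 0.0
```

Request:
arm_command(increments="0 0 1 0 0 0 0;-0.6 -1 0 0 0 0 0;-0.6 -1 0 0 0 0 0;-0.6 -1 0 0 0 0 0;-0.6 -1 0 0 0 0 0;-0.6 -1 0 0 0 0 0;-0.6 -1 0 0 0 0 0;-0.6 -1 0 0 0 0 0;-0.6 -1 0 0 0 0 0;-0.6 -1 0 0 0 0 0;-0.6 -1 0 0 0 0 0;-0.45 -0.9 0 0 0 0 0")

```text
time: 51.6
eef_pos: [439.8, -325.9, 200.0]
eef_rot: [0.0, 0.157, 0.988, -0.0]
wrist_force: [0.4, -0.8, -0.2]
gripper_width: 85.4
gripper_force: 0.0
```

Request:
arm_command(increments="0 0 0 0 0 0 0;0 0 0 0 0 0 0;0 0 0 0 0 0 0;0 0 -1 0 0 0 0;0 0 -1 0 0 0 0;0 0 -1 0 0 0 0;0 0 -1 0 0 0 0;0 0 -1 0 0 0 0;0 0 0 0 0 0 0;0 0 0 0 0 0 0")

```text
time: 52.43
eef_pos: [440.6, -323.3, 98.4]
eef_rot: [-0.001, 0.156, 0.988, 0.001]
wrist_force: [0.2, -0.3, 0.9]
gripper_width: 85.6
gripper_force: 0.0
```

Request:
arm_command(increments="0 -0.1 -0.4 0 0 0 0;0 0 0 0 0 0 1;0 0 0 0 0 0 1;0 0 0 0 0 0 1;0 0 0 0 0 0 1;0 0 0 0 0 0 1;0 0 0 0 0 0 1;0 0 0 0 0 0 1;0 0 0 0 0 0 1;0 0 0 0 0 0 1;0 0 0 0 0 0 1")

```text
time: 53.35
eef_pos: [441.1, -326.6, 91.7]
eef_rot: [0.0, 0.156, 0.988, 0.0]
wrist_force: [1.6, 2.7, 5.7]
gripper_width: 25.1
gripper_force: 39.3
```

Request:
arm_command(increments="0 0 0.3 0 0 0 1;0 0 0.7 0 0 0 1;0 0 1 0 0 0 1;0 0 1 0 0 0 1;0 0 1 0 0 0 1;0 0 1 0 0 0 1;0 0 1 0 0 0 1;0 0 1 0 0 0 1;0 0 0.5 0 0 0 1;0 0 0 0 0 0 1;0 0 0 0 0 0 1")

```text
time: 54.27
eef_pos: [440.3, -326.7, 240.4]
eef_rot: [-0.0, 0.156, 0.988, 0.0]
wrist_force: [-0.2, 1.1, -3.5]
gripper_width: 24.6
gripper_force: 39.7
```

Request:
arm_command(increments="0.1 0.3 0 0 0 0 1;0.2 0.7 0 0 0 0 1;0.3 1 0 0 0 0 1;0.3 1 0 0 0 0 1;0.3 1 0 0 0 0 1;0.3 1 0 0 0 0 1;0.3 1 0 0 0 0 1;0.3 1 0 0 0 0 1;0.3 1 0 0 0 0 1;0.3 1 0 0 0 0 1;0.3 1 0 0 0 0 1;0.3 1 0 0 0 0 1")

```text
time: 55.27
eef_pos: [506.1, -104.2, 239.6]
eef_rot: [-0.001, 0.156, 0.988, 0.0]
wrist_force: [0.3, -1.0, -3.1]
gripper_width: 25.2
gripper_force: 39.7
```

Request:
arm_command(increments="0.3 1 0 0 0 0 1;0.3 1 0 0 0 0 1;0.1 1 0 0 0 0 1;0 0.75 0 0 0 0 1;0 0.4 0 0 0 0 1;0 0.1 0 0 0 0 1;0 0 0 0 0 0 1;0 0 0 0 0 0 1;0 0 0 0 0 0 1")

```text
time: 56.02
eef_pos: [520.5, -22.3, 240.9]
eef_rot: [-0.0, 0.157, 0.988, -0.0]
wrist_force: [-0.0, -0.3, -2.7]
gripper_width: 25.0
gripper_force: 39.8
```

Request:
arm_command(increments="0 0 -0.5 0 0 0 1;0 0 -1 0 0 0 1;0 0 -1 0 0 0 1;0 0 -1 0 0 0 1;0 0 -1 0 0 0 1;0 0 -1 0 0 0 1;0 0 -0.7 0 0 0 1;0 0 -0.3 0 0 0 1;0 0 0 0 0 0 1;0 0 0 0 0 0 1")

```text
time: 56.85
eef_pos: [520.8, -22.1, 111.2]
eef_rot: [0.0, 0.157, 0.988, -0.0]
wrist_force: [-0.4, -0.3, -2.7]
gripper_width: 25.1
gripper_force: 39.8
```

Request:
arm_command(increments="0 0 -0.3 0 0 0 1;0 0 -0.2 0 0 0 1;0 0 -0.1 0 0 0 1;0 0 0 0 0 0 1;0 0 -0.05 0 0 0 1;0 0 0 0 0 0 1;0 0 0 0 0 0 1")

```text
time: 57.43
eef_pos: [521.1, -21.8, 98.7]
eef_rot: [0.0, 0.156, 0.988, -0.0]
wrist_force: [0.6, 0.9, 0.4]
gripper_width: 24.9
gripper_force: 40.0
```

Request:
arm_command(increments="0 0 0 0 0 0 0.5;0 0 0 0 0 0 0.4;0 0 0 0 0 0 0.2;0 0 0 0 0 0 0;0 0 0 0 0 0 0;0 0 0 0 0 0 0;0 0 0 0 0 0 0;0 0 0.5 0 0 0 0;0 0 1 0 0 0 0;0 0 1 0 0 0 0;0 0 1 0 0 0 0;0 0 1 0 0 0 0")

```text
time: 58.43
eef_pos: [520.7, -21.7, 189.8]
eef_rot: [0.0, 0.156, 0.988, -0.0]
wrist_force: [0.5, -0.3, -0.2]
gripper_width: 85.3
gripper_force: 0.0
```

Request:
arm_command(increments="0 0 1 0 0 0 0;0 0 1 0 0 0 0;-0.2 1 0 0 0 0 0;-0.2 1 0 0 0 0 0;-0.2 1 0 0 0 0 0;-0.2 1 0 0 0 0 0;-0.2 1 0 0 0 0 0;-0.2 1 0 0 0 0 0;-0.2 1 0 0 0 0 0;-0.2 1 0 0 0 0 0;-0.2 1 0 0 0 0 0;0 0 0 0 0 0 0")

```text
time: 59.43
eef_pos: [483.9, 160.8, 228.9]
eef_rot: [0.0, 0.155, 0.988, 0.001]
wrist_force: [0.3, 0.4, -0.4]
gripper_width: 85.2
gripper_force: 0.0
```

Run:
```python
from h import *
print(get_state()["eef_pos"],get_state()["wrist_force"])
s=snap("top");q=snap("scene")
cv2.imwrite("pics/a4.png",np.hstack([cv2.resize(s["img"][115:240,215:355],(400,357),interpolation=cv2.INTER_CUBIC),cv2.resize(q["img"][135:255,205:425],(400,357),interpolation=cv2.INTER_CUBIC)]))
for n,s in(("top",s),("scene",q)):
    W=world(s);x,y,z=[W[...,j] for j in range(3)]
    for k,c,a,b,zz in(("sph",(521,-22),141,175,151),("col",(569,-107),118,140,128),("jack",(611,12),112,140,122),("ring",(485,322),60,76,68)):
        m=(abs(x-c[0])<35)&(abs(y-c[1])<35)&(z>a)&(z<b);v,u=np.where(m)
        if len(u): print(n,k,len(u),np.round(ray(s,*cv2.minAreaRect(np.stack([u,v],1).astype(np.int32))[0],zz),1),np.round(np.nanmax(z[m]),1))
```

```text
[483.88888956 160.7527682  228.86257477] [ 0.26725057  0.36632816 -0.44403946]
top sph 107 [517.8 -19.8 151. ] 166.0
top col 124 [ 567.6 -105.6  128. ] 136.5
top jack 257 [609.2  13.5 122. ] 137.3
scene sph 93 [519.9 -18.  151. ] 163.8
scene col 107 [ 579.3 -107.4  128. ] 133.0
scene jack 212 [619.5  11.3 122. ] 134.1
scene ring 194 [496.2 317.3  68. ] 71.7
```

View pics/a4.png

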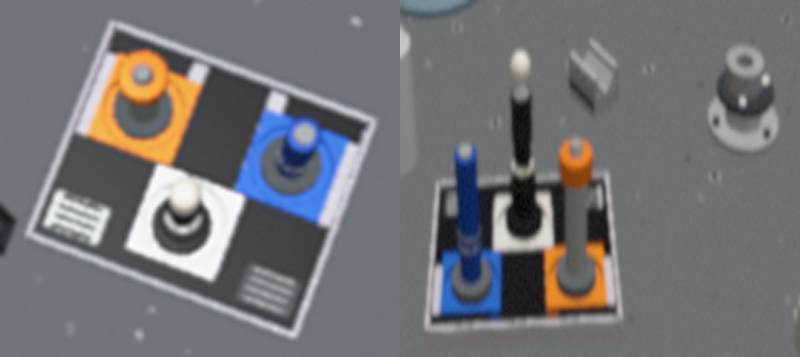

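All three stand upright inside their recesses (feet at (145,110), (290,165) and (183,220) in the left crop), and the ring is on the rest. Handing in.

```bash
python3 -c "
from workcell import *
print(hand_in())"
```

```text
the job is handed in; nothing more can be done
None
```

The job is handed in, at about 60 s of the 141 s allowed: the last pictures show the ring flat and centred on the three-point rest and the sphere, column and jack upright in their own pockets, and the arm stayed clear of the wash bottle; no verdict was returned.

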